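Vacuum-seal a food box with the hand pump

ROBOT

A 6-joint arm with a two-finger parallel gripper is mounted at the origin on a cart in front of the work surface, level with it; the furniture and walls round the work are solid. World frame = base frame: x ahead of the robot, y to its left, z up, the work surface at z = 0. Lengths are in mm, angles in rad, forces in N, time in s.
With the tool pointing down it reaches from about 400 to 825 mm from the base axis. Payload 7 kg.
Tool frame: the origin (TCP) lies midway between the tips of the shut fingers; the grasp point (between the pads) lies 19 mm behind it; z points along the fingers, y is the line along which they close (so a half turn about z gives the same grasp; the last joint's range is limited). The gripper opens to 88 mm and grips with 3 to 60 N. Pads are 19 mm wide; open, the fingers measure 130 mm over their backs; the gripper's body (78 mm by 193 mm) begins 47 mm behind the grasp point.
Start: joints at [1.438, 0.359, 0.012, 0, -1.224, -0.288], TCP at [275.737, 616.088, 226.561] pointing down, gripper open.
Joint ranges: [-3.07, 3.07], [-1.43, 2.12], [-1.02, 1.25], [-3.03, 1.67], [-3.05, -0], [-3.03, 3.03]. Speed limits (rad/s): [2.39, 2.39, 3.01, 3.14, 3.14, 3.14].

INTERFACE

Orientations are given as a unit quaternion [x, y, z, w].
In Python, from plant import move_ptp, line_to, move_joints, move_gripper, pause, solve_ik, camera, get_calibration, Unreachable, close_job, find_in, masks_of, current_t, current_joint_pos, current_qvel, current_tau, current_tcp_pos, current_eef_rot, current_contact_force, current_moment, current_width, current_finger_force gives the robot as it stands. Calls block until the motion is done:
- move_ptp(position, orientation): joint-space move of the TCP to a pose.
- line_to(position, velocity=150, ori=None): straight line of the TCP; ori=None keeps the orientation; velocity is the mean speed in mm/s.
- move_joints(angles): joint-space move.
- move_gripper(opening, force=None): finger opening in mm; force is the grip in N (None keeps the last); returns when the fingers have stopped.
- pause(seconds).
- solve_ik(position, orientation): joint angles nearest the present ones, or None.
- camera(name): name is "side" or "top"; returns the picture (480x640x3 uint8, red, green, blue); there is no depth.
- get_calibration(name): a dict with "fx", "fy", "cx", "cy" (pixels), "view" (4x4, takes a point from world to camera coordinates). Camera axes: x right, y up, looking along -z (the intrinsics and any distortion apply to the point x, -y, -z); pixel columns grow to the right and rows downward; lengths in mm; the calibration is good to about 2 mm. A picture is of the moment at which its call begins. get_calibration takes no time and is no camera call.
A pose or a line that the arm cannot do raises Unreachable and nothing moves.
- close_job(): hands the job in; it is judged then, once.
Trained networks look in the newest picture that a camera, given by its name, has taken for a name from the list of things; names that differ only in an ending like _2 or _b are one class to them, and where a whole thing is asked for, a point or a joint stands for the part that bears it (a point fixed in the world has none). Each returns a list of dicts, best first, with "conf" (0 to 1); they miss things now and then, are a little off and sometimes report something else, mostly with a low value. They report only what shows in the picture. A call takes as long as a camera call.
- find_in(camera, target): "point" ([column, row] in pixels, amid what is visible of it).
- masks_of(camera, target): "mask" (480x640 bool, what is visible of it) and "point" ([column, row] in pixels, amid what is visible of it).
Readings, each from a call of its own:
- current_t(): time.
- current_joint_pos(): joint angles.
- current_qvel(): joint speeds.
- current_tau(): joint torques, N m.
- current_tcp_pos(): TCP position.
- current_eef_rot(): TCP orientation.
- current_contact_force(): force on the tool from outside, world axes, zero at the start.
- current_moment(): the same for the moment, N m.
- current_width(): finger opening in mm.
- current_finger_force(): force on a finger pad.
Only numpy, scipy, OpenCV 4.12 (cv2) and the standard library are available. Lean on these libraries where they do the work, as an engineer would, in place of code of your own. Each camera call takes 0.05 s, during which the arm holds its last target. There are 200 camera calls.

TASK

Vacuum-seal the deep glass food box, the one with the lemon and the garlic in it: take the hand pump out of its charging stand, fit its collar over the valve on that box's lid and press it straight down until the collar sits flat on the valve's seat. The pump's sprung start switch is in its nose, so it only runs while it is pressed down: finish while still holding the pump in the gripper, upright and pressed fully home with a moderate push of about a kilo (6 to 20 N); do not let go of it. Leave both boxes, the drinking glass, the cup and the timer where they stand.

Things in the scene. Friction and masses are not known exactly. Their poses are not given: they have to be found in the camera images.
- pump: Electric hand pump, white, upright, round, 142 mm tall, 0.28 kg. Origin: centre of its lower rim; z up its axis. Above it: black collar (open sleeve, outside 34, bore 24.6, 17 mm deep); body diameter 44 from 23 to 68 mm, tapering to a straight waist, diameter 38, from 80 to 126 mm (grip here); flange, diameter 43, at 130 to 137 mm. Starts loose in the stand, collar down.
- pump_switch (a joint): Travel (m) of the start switch, a plunger of diameter 21 mm facing down in the pump's collar. 0 = out (face 6 mm inside the rim); grows as it is pushed in. Spring: 1.4 N to start it, 5.8 N at 8 mm. At 8 mm the rim reaches the valve's seat (fully home) and more push goes into the seat. If let go, the spring lifts the pump several mm.
- stand: Black charging stand, fixed to the worktop. Origin: centre of its underside, z up. Round foot, diameter 88, 9 mm high, on which the pump's rim stands; round that an open cup, inside diameter 50, outside 60 mm, its rim 45 mm above the worktop. The pump lifts straight up out of it.
- deep_box: Deep glass food box (lemon and garlic inside), loose, 1 kg, 181 x 136 mm over the clips of its lid, lid's top 78 mm above the worktop. Origin: centre of its underside; x along its long side, z up. Its grey lid is clipped on and stays on.
- deep_box_valve (a point): Centre of the valve's flat seat (rubber disc, diameter 50 mm) in the middle of the deep box's lid, 80 mm above the worktop; z up. From the seat rises the valve's spigot, diameter 22 mm, 14 mm high, its top edge chamfered by 2.5 mm.
- shallow_box: The shallow glass food box (empty), loose, 0.6 kg, same outline and same lid and valve as the deep one, lid's top 52 mm above the worktop, valve seat 54 mm. Origin: centre of its underside. Not to be used or moved.
- glass_1: A drinking glass, 80 mm wide and 88 mm high, behind the work. Origin: centre of its underside. Leave alone.
- mug_1: A small cup with a handle, 60 x 87 x 50 mm, behind the work. Origin: centre of its underside. Leave alone.
- timer: A wind-up kitchen timer, round, 64 mm wide and 54 mm high, in front of the work. Origin: centre of its underside. Leave alone.

How it is judged (in metres and radians):
On the way, in this order (a step that is already met when the one before it is completed fails the run):
1. the pump is lifted clear out of its stand (z of pump in the frame of stand above 0.05 m), for 0.1 s.
2. the pump's collar is over the spigot of the deep box's valve (z of pump in the frame of deep_box_valve below 0.01 m and horizontal distance between pump and deep_box_valve below 0.0035 m), for 0.1 s.
At the end, for the whole second after the job is handed in: Pump still held (fingers over 2 N), at rest on the deep box's valve: switch in by over 6.2 mm, rim within 2.5 mm of the seat, centred within 3 mm, upright within 0.09 rad, pressing with 5 to 32 N; both boxes, glass, cup and timer within 30 mm of where they stood (value of joint pump_switch above 0.0062 m and z of pump in the frame of deep_box_valve below 0.0025 m and horizontal distance between pump and deep_box_valve below 0.003 m and angle between pump's own z axis and vertical below 0.09 rad and contact force between pump and deep_box between 5 and 32 N and contact force between the fingers and pump above 2 N and linear speed of pump below 0.02 m/s and angle between deep_box's own z axis and vertical below 0.05 rad and distance of each of deep_box, shallow_box, glass_1, mug_1, timer from where it was at the start of the episode below 0.03 m); the arm keeps its last pose, push and grip.
It fails at once if the pump is rammed onto a box (over 50 N) (contact force between pump and deep_box above 50 N or contact force between pump and shallow_box above 50 N).
It fails at once if a box, the glass, the cup or the timer is moved away (over 40 mm) (distance of any of deep_box, shallow_box, glass_1, mug_1, timer from where it was at the start of the episode above 0.04 m).
It also fails if it takes over 38 s, if anything falls off the work surface, if the arm or the gripper's body presses on something with over 40 N, if the wrist force passes 120 N, or if a joint passes its speed limit or range.

## Working session

There is one attempt and no reset: what is moved stays moved. The work goes in short steps, each a Python script; the robot and the scene stay as the last script left them, time stands still between calls to the robot, and variables do not carry over. Pictures are saved under pics/ and viewed, at most 10 in all, crops included, and the job is handed in when it is done.

```bash
mkdir -p pics
python3 - <<'E'
from plant import *
import cv2
for n in("side","top"):
    im=camera(n); cv2.imwrite(f"pics/{n}0.png",im[:,:,::-1])
    c=get_calibration(n); print(n,c)
    for t in("pump","stand","deep_box","deep_box_valve","shallow_box","glass_1","mug_1","timer"):
        print(t,[(round(d["conf"],2),[round(float(v),1) for v in d["point"]]) for d in find_in(n,t)[:3]])
print(current_t(),current_eef_rot(),current_width())
E
```

```text
side {'fx': 477.82116631581135, 'fy': 477.82116631581135, 'cx': 316.25435259030013, 'cy': 237.08934117536722, 'view': array([[ 9.10846640e-01, -4.12743424e-01, -1.12450351e-03,
        -5.52871775e+02],
       [ 2.74112972e-01,  6.02874107e-01,  7.49269571e-01,
        -2.22271500e+02],
       [-3.08578154e-01, -6.82777912e-01,  6.62264181e-01,
        -9.21790963e+02],
       [ 0.00000000e+00,  0.00000000e+00,  0.00000000e+00,
         1.00000000e+00]])}
pump [(0.66, [288.2, 234.9]), (0.37, [389.7, 249.0])]
stand [(0.95, [290.6, 266.6]), (0.72, [344.0, 329.1])]
deep_box [(0.76, [345.9, 332.3])]
deep_box_valve [(0.59, [293.3, 265.3]), (0.56, [346.2, 332.6])]
shallow_box [(0.88, [267.1, 190.0]), (0.48, [390.2, 250.4])]
glass_1 []
mug_1 [(0.81, [389.7, 250.7])]
timer [(0.82, [201.0, 239.6])]
top {'fx': 493.0297686922037, 'fy': 493.0297686922037, 'cx': 316.92795262984725, 'cy': 241.97550908663186, 'view': array([[-1.20995680e-02, -9.99876029e-01, -1.00760442e-02,
         2.81201997e+01],
       [ 9.86674707e-01, -1.35737315e-02,  1.62138139e-01,
        -5.95654207e+02],
       [-1.62254808e-01, -7.97997650e-03,  9.86716625e-01,
        -1.05145524e+03],
       [ 0.00000000e+00,  0.00000000e+00,  0.00000000e+00,
         1.00000000e+00]])}
pump [(0.83, [320.2, 260.2])]
stand [(0.97, [321.9, 272.4])]
deep_box [(0.97, [435.3, 256.9])]
deep_box_valve [(0.26, [324.4, 269.7])]
shallow_box [(0.88, [200.4, 247.6])]
glass_1 [(0.58, [284.5, 154.2])]
mug_1 [(0.6, [356.9, 173.4])]
timer [(0.63, [247.5, 343.9]), (0.59, [282.4, 156.5])]
0.9 [ 9.77949367e-01 -2.08842129e-01 -1.02947933e-05 -1.50267740e-05] 87.89225358557812
```

View pics/side0.png

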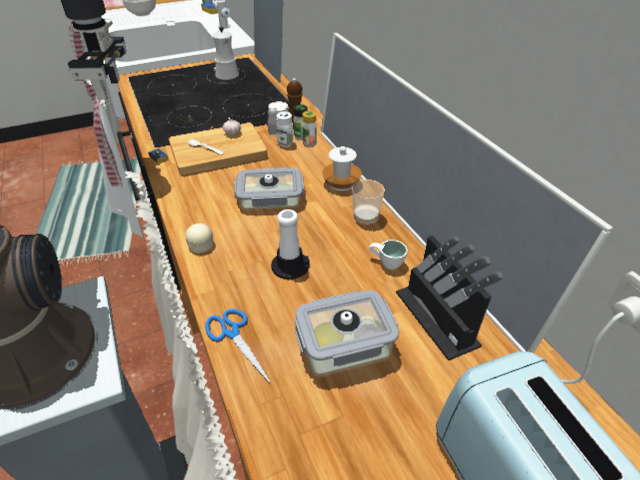

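View pics/top0.png

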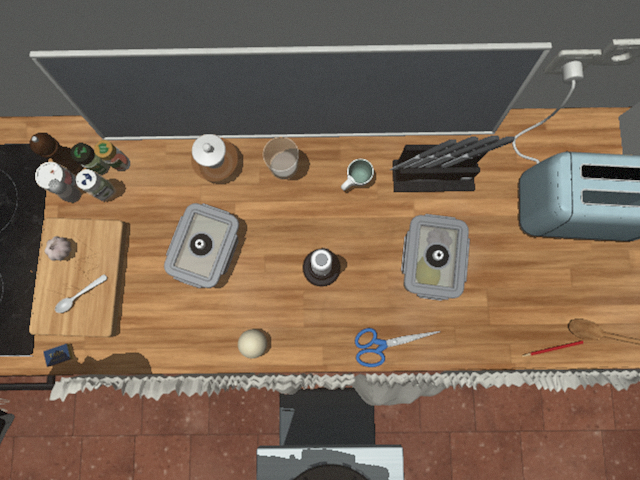

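The deep box (lemon and garlic) is the right one in the top view: valve near top (438,255) and side (346,318). The pump is at top (321,258) and side (288,235). The other box, at top (200,244), is the shallow one. I'll zoom in on the valve and the pump.

Run:
```python
import cv2,numpy as np
s=cv2.imread("pics/side0.png");t=cv2.imread("pics/top0.png")
def c(im,u,v): return cv2.resize(im[v-25:v+25,u-33:u+33],(396,300),interpolation=cv2.INTER_CUBIC)
cv2.imwrite("pics/z0.png",np.vstack([np.hstack([c(t,438,255),c(s,346,318)]),np.hstack([c(t,321,262),c(s,288,220)])]))
```

```text
(no output)
```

View pics/z0.png

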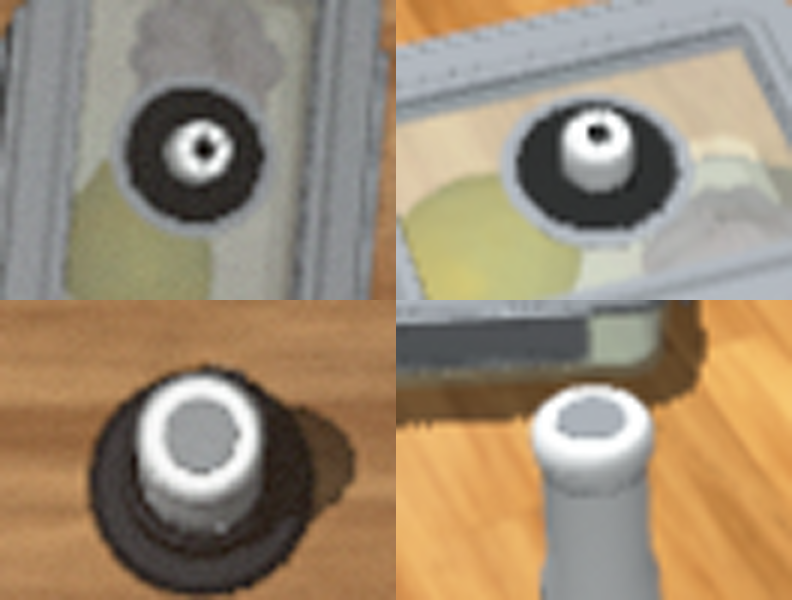

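Crops: the valve's black disc is centred near top (437.7,255.8) and side (346,320). The pump's grey cap disc is near top (321,259) and side (287,214). Next I'll get subpixel centres and ray intersections.

```bash
cat > h.py <<'E'
import cv2,numpy as np
from plant import *
def ray(n,uv):
    c=get_calibration(n);V=np.array(c["view"]);R=V[:3,:3]
    d=np.array([(uv[0]-c["cx"])/c["fx"],-(uv[1]-c["cy"])/c["fy"],-1])
    return -R.T@V[:3,3],R.T@d
def at_z(n,uv,z):
    o,d=ray(n,uv);return (o+d*(z-o[2])/d[2])
def proj(n,p):
    c=get_calibration(n);q=c["view"][:3,:3]@p+c["view"][:3,3]
    return np.array([c["cx"]+c["fx"]*q[0]/-q[2],c["cy"]+c["fy"]*q[1]/q[2]])
def tri(a,b):
    A=[];B=[]
    for n,uv in(("top",a),("side",b)):
        o,d=ray(n,uv);d/=np.linalg.norm(d);P=np.eye(3)-np.outer(d,d);A.append(P);B.append(P@o)
    return np.linalg.lstsq(np.vstack(A),np.hstack(B),rcond=None)[0]
def hullc(mask,uv):
    """centre of ellipse fit to hull of the component nearest uv (mask upscaled 8x)"""
    n,l,s,c=cv2.connectedComponentsWithStats(mask.astype(np.uint8))
    ok=[i for i in range(1,n) if s[i,4]>400]
    i=min(ok,key=lambda i:np.hypot(*(c[i]-uv)))
    pts=cv2.findContours((l==i).astype(np.uint8),cv2.RETR_EXTERNAL,cv2.CHAIN_APPROX_NONE)[0][0]
    return cv2.fitEllipse(cv2.convexHull(pts))
def centre(im,uv,f,r=22):
    u,v=map(int,uv);k=8
    c=cv2.resize(im[v-r:v+r,u-r:u+r],None,fx=k,fy=k,interpolation=cv2.INTER_CUBIC).astype(int)
    (x,y),ax,_=hullc(f(c),(k*r,k*r))
    return np.array([(x+.5)/k-.5+u-r,(y+.5)/k-.5+v-r]),np.array(ax)/k
dark=lambda c:c.max(2)<90
grey=lambda c:(c.max(2)<190)&(c.min(2)>110)&(c.max(2)-c.min(2)<25)
E
python3 - <<'E'
from h import *
np.set_printoptions(precision=1,suppress=True)
s=cv2.imread("pics/side0.png");t=cv2.imread("pics/top0.png")
for nm,f,a,b,z in(("valve",dark,(438,256),(346,320),80),("cap",grey,(321,259),(287,214),151),("shv",dark,(200,244),(268,181),54)):
    ca,xa=centre(t,a,f);cb,xb=centre(s,b,f)
    print(nm,ca,xa,cb,xb,at_z("top",ca,z),at_z("side",cb,z),tri(ca,cb))
ca,xa=centre(t,(322,268),dark,40);print("stand",ca,xa,at_z("top",ca,9))
E
```

```text
valve [436.9 255.4] [22.4 23.3] [346.  320.4] [20.9 26.4] [ 558.  -237.7   80. ] [ 558.8 -238.8   80. ] [ 558.7 -238.1   79.1]
cap [321.1 259.3] [12.5 12.8] [286.9 214.5] [ 6.8 10.7] [543.9  11.6 151. ] [545.1  11.4 151. ] [544.5  11.4 151. ]
shv [200.8 244.1] [21.3 22.3] [268.5 180.7] [10.4 18.1] [593.8 278.8  54. ] [594.6 277.6  54. ] [594.5 278.9  53.1]
stand [323.6 266.6] [37.4 44.1] [545.    6.1   9. ]
```

Run:
```python
from h import *
q=[1,0,0,0]
print(solve_ik([544.5,11.5,200],q),solve_ik([558.5,-238,260],q),solve_ik([558.5,-238,163],q))
move_ptp([544.5,11.5,200],q)
line_to([544.5,11.5,94],120)
print(current_t(),current_contact_force())
move_gripper(30,30)
print(current_t(),current_width(),current_finger_force(),current_tcp_pos(),current_contact_force())
cv2.imwrite("pics/g_side.png",camera("side")[:,:,::-1])
```

```text
[ 0.3810071   0.16463014 -0.31571999  0.         -1.0904462   1.18978923] [-0.08140041  0.2284368  -0.09360296  0.         -1.24875656  1.65219673] [-0.08140041  0.29576065 -0.2314234   0.         -1.04361227  1.65219673]
4.2917 [-0.62882754 -0.17992602  0.17849517]
5.1333 40.056836946805 30.000314775388688 [544.56110772  11.5639229   94.03035108] [-0.3981322   0.34169706  0.44849478]
```

View pics/g_side.png

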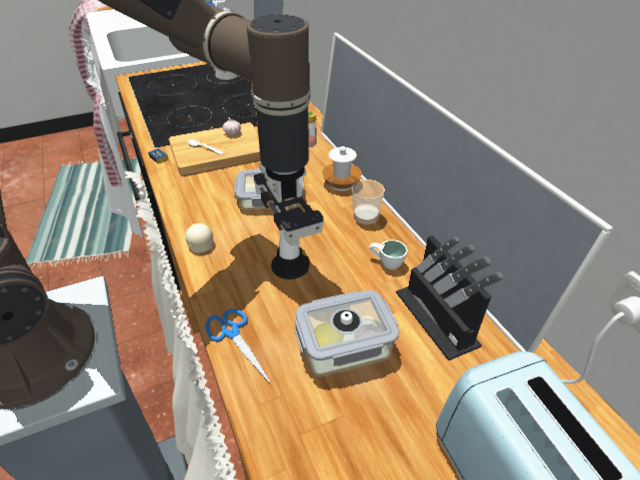

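Grasped at width 40 and 30 N; the picture shows the pump upright between the fingers at about (290,235). Now I'll lift it and move to above the valve.

Run:
```python
from h import *
line_to([544.5,11.5,200],150)
line_to([558.5,-238,200],220)
pause(.2)
print(current_t(),current_width(),current_tcp_pos(),current_contact_force(),current_moment())
im=camera("side")[:,:,::-1];cv2.imwrite("pics/v_side.png",im)
t=camera("top")[:,:,::-1];cv2.imwrite("pics/v_top.png",t)
cv2.imwrite("pics/z1.png",np.hstack([cv2.resize(a,(400,600),interpolation=cv2.INTER_CUBIC) for a in(im[230:350,306:386],t[195:315,397:477])]))
```

```text
7.525 39.75090916954933 [ 558.6504881  -237.12145978  200.21857972] [-0.73306446  0.3076777  -3.43756884] [ 0.03285867  0.01139132 -0.00302117]
```

View pics/z1.png

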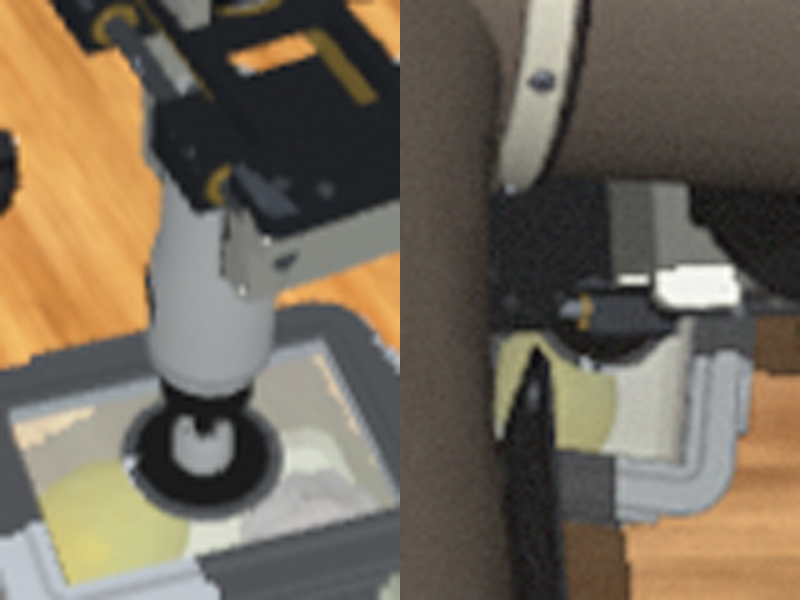

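Side crop: the collar, centred at about u=347.4, is above and just behind the spigot at u≈346.7. The seat disc is at about u=346.4, and the pump body spans u≈335.6 to 361. I'll compare these with projected predictions.

Run:
```python
from h import *
np.set_printoptions(precision=2,suppress=True)
print(current_tcp_pos())
im=cv2.imread("pics/v_side.png").astype(int)
for v in range(290,322,2): print(v,im[v,330:366].max(1))
T=np.array([558.65,-237.1,0])
for z in (80,94,115,125,132,138,150,160,180): print(z,proj("side",T+[0,0,z]))
for dp in((3,0,0),(0,3,0)): print(proj("side",T+[0,0,125]+np.array(dp)))
```

```text
[ 558.65 -237.35  200.18]
290 [228 232 231 234 227 143  70 132 145 149 152 156 158 159 161 162 163 163
 165 165 165 164 164 163 157 144 147 147 147 147 153 191 203 215 216 194]
292 [222 227 232 233 229 189  78 139 145 149 152 155 158 159 160 162 163 164
 164 165 165 164 163 163 161 159 157 154 150 145 130  94  87  87  87  88]
294 [218 220 225 231 230 189 105 139 146 149 152 155 158 160 160 162 162 164
 163 163 164 163 162 161 160 158 156 153 149 143 127  87  87  88  87  86]
296 [192 178 169 122 124 111 132 140 145 149 152 155 157 159 160 161 162 163
 164 164 163 163 162 161 159 157 155 152 147 138 113  83  82  83  84  82]
298 [ 89  91  90  86  91 108 133 139 145 149 152 155 156 158 160 161 162 162
 163 163 163 161 161 160 159 157 154 150 145 136 113  90  90  93 102 112]
300 [ 88  88  87  87  89 100 124 140 145 149 152 155 156 158 160 161 162 161
 162 162 162 161 160 159 158 155 152 149 143 135 133 151 161 168 168 167]
302 [ 87  84  84  85  83  86 106 128 139 148 152 155 156 158 160 160 160 162
 162 162 162 160 160 159 157 154 152 146 137 139 164 163 160 161 163 164]
304 [ 84  86  88 
[... 851 characters left out ...]
  68  90 113 155 165 164 163 165 165]
316 [154 105  86  73  33  26  26  26  27  27  73 137 143 134 144  77  49  64
  85 134 156 146  95  26  26  27  26  33  56  79  92 131 179 181 183 185]
318 [127  88  82  56  26  26  26  26  27  26  77 143 151 160 163 159 151 164
 164 164 162 147 100  26  27  27  26  26  34  63  87 108 167 194 192 191]
320 [117  87  82  51  36  27  27  26  27  26  77 143 151 158 163 166 169 171
 170 165 160 145  95  26  27  25  27  26  27  48  83  92 140 213 214 217]
80 [345.46 319.76]
94 [345.76 314.88]
115 [346.23 307.36]
125 [346.46 303.7 ]
132 [346.62 301.1 ]
138 [346.76 298.84]
150 [347.04 294.28]
160 [347.28 290.4 ]
180 [347.77 282.46]
[347.96 303.16]
[345.69 302.52]
```

Run:
```python
from h import *
np.set_printoptions(precision=2,suppress=True)
X,Y=558.5,-238.2
line_to([X,Y,184],60);pause(.3)
f0=current_contact_force();print(current_t(),current_tcp_pos(),f0)
z=184
while z>168.5:
    z-=1.5;line_to([X,Y,z],15);pause(.1)
    f=current_contact_force()-f0;print(z,current_tcp_pos(),f,current_moment())
    if f[2]>9 or np.hypot(f[0],f[1])>8: break
print(current_t(),current_width(),current_finger_force())
cv2.imwrite("pics/d.png",cv2.resize(camera("side")[250:350,296:396,::-1],(600,600),interpolation=cv2.INTER_CUBIC))
```

```text
8.3417 [ 558.64 -238.25  184.25] [ 0.    0.3  -3.61]
182.5 [ 558.52 -238.17  182.5 ] [-0.27 -0.98  1.06] [ 0.    0.03 -0.03]
181.0 [ 558.5  -238.22  180.98] [ 0.33 -0.31  0.66] [-0.08  0.05  0.03]
179.5 [ 558.5  -238.19  179.48] [0.67 0.14 1.32] [ 0.02 -0.01 -0.01]
178.0 [ 558.5  -238.21  177.99] [-0.14 -0.09  1.2 ] [-0.02 -0.04 -0.02]
176.5 [ 558.51 -238.21  176.48] [ 0.42 -0.12  0.14] [-0.06  0.02 -0.06]
175.0 [ 558.5  -238.21  175.02] [ 0.65 -0.17  0.63] [-0.04  0.01  0.01]
173.5 [ 558.51 -238.22  173.49] [0.13 0.4  0.78] [-0.04  0.02  0.01]
172.0 [ 558.72 -238.25  172.3 ] [ 0.15 -0.05  2.87] [-0.07 -0.03  0.02]
170.5 [ 558.6  -238.24  170.65] [ 0.75 -1.53  4.31] [-0.06 -0.    0.01]
169.0 [ 558.57 -238.23  169.1 ] [ 0.94 -0.13  4.7 ] [-0.04 -0.04  0.05]
167.5 [ 558.6  -238.24  167.62] [0.35 0.57 4.67] [-0.03 -0.07  0.02]
12.1917 40.01916793799221 29.997296941000968
```

Spring force began at TCP ≈ 172–173 with no lateral load, so the collar is over the spigot. Now pressing home in small steps.

Run:
```python
from h import *
np.set_printoptions(precision=2,suppress=True)
X,Y=558.5,-238.2
def F(): return np.mean([(pause(.03),current_contact_force())[1] for _ in range(6)],0)-[0,0,-3.0]
z=167.5
while z>161:
    z-=.5;line_to([X,Y,z],10);f=F()
    print(z,current_tcp_pos(),f)
    if f[2]>11: break
pause(.5);print(current_t(),F(),current_width(),current_finger_force(),current_eef_rot())
im=camera("side")[:,:,::-1]
cv2.imwrite("pics/d2.png",cv2.resize(im[250:350,296:396],(600,600),interpolation=cv2.INTER_CUBIC))
```

```text
167.0 [ 558.53 -238.2   167.05] [0.16 0.29 5.12]
166.5 [ 558.52 -238.2   166.52] [ 0.14 -0.05  5.27]
166.0 [ 558.52 -238.18  166.02] [ 0.23 -0.2   5.37]
165.5 [ 558.5  -238.22  165.54] [ 0.38 -0.01  5.49]
165.0 [ 558.52 -238.2   165.02] [ 0.27 -0.    6.03]
164.5 [ 558.79 -238.28  164.97] [-0.15  0.4   8.53]
164.0 [ 559.07 -238.32  164.92] [-0.49  0.71 10.74]
163.5 [ 559.32 -238.44  164.89] [-0.69  0.94 12.93]
16.3417 [-0.93  1.33 12.54] 39.63890048643543 29.985169395804405 [1. 0. 0. 0.]
```

View pics/d2.png

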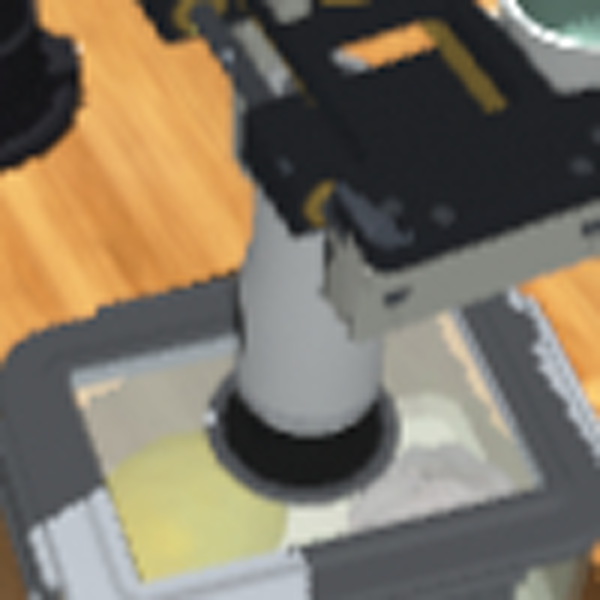

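The picture shows the pump upright and concentric on the valve disc, at about (305,440) in the crop. There is a hard stop at TCP 164.9, with a steady push of about 12.5 N. Handing in.

Run:
```python
from plant import *
print(current_contact_force(),close_job(),current_t())
```

```text
the job is handed in; nothing more can be done
the job is handed in; nothing more can be done
```

The job is handed in at about 16.5 s of robot time: the pump is held upright on the deep box's valve, pressed fully home with about 12.5 N; I saw no verdict on the judging.

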